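# Put the interpreting set away

## Task

The conference is over: put the listening set at this place away. Gently hang the headset over the bar of the rack, roughly level and square to the bar, with one ear cup on each side, and lay the loose receiver flat in the free part of the open case and shut the case's lid fully. Leave everything else on the table where it is.

Things in the scene. Friction and masses are not known exactly. Their poses are not given: they have to be found in the camera images.
- headset: Black and grey headset, a rigid inverted U that stands upright on its two ear cups, 174 mm ear to ear (x), 60 mm deep (y), 160 mm high. Origin: on its underside midway between the cups; x from ear to ear, y along the width of the headband, z up. Cups 75 mm high, inner faces 98 mm apart. Crown pad on top: 76 mm long (x), 36 mm wide (y, the grasp), from z = 138 (underside) to 160 mm. About 0.24 kg
- headset_crown (a point): Centre of the underside of the headset's crown pad, 138 mm above its origin; this is what rests on the bar
- rack: Fixed headset rack: wooden foot 120 x 220 x 12 mm, two thin steel posts, and one horizontal steel bar between them. Origin: centre of the foot's underside; y runs along the bar, x square to it, z up
- bar_mid (a point): Middle of the rack's bar, on its axis, 170 mm above the table. The bar is round, 16 mm thick, and 200 mm long between the posts' centres (posts 14 mm thick, ending at the bar)
- receiver: Loose grey pocket receiver lying flat on the table: a block 100 (x) x 44 (y, the grasp) x 30 (z) mm. Origin: centre of its underside. About 0.13 kg. Its twin, in the case, is fixed and not to be handled
- case: Fixed open black case, outside 180 (x) x 200 (y) x 45 (z) mm, walls and floor 5 mm; origin: centre of its underside, x towards its hinge. A twin receiver already lies in it along x, between y = -90 and -46 mm; the rest is free, 141 mm wide
- case_bay (a point): Centre of the free part of the case's floor, at (-5, 26, 5) mm in the case's frame, with the case's axes
- lid (a joint): Angle of the case's lid, rad: 0 shut, about 1.7 standing open. It swings about the case's far (+x) rim, parallel to the case's y; its stiff hinge stays where left (about 0.2 N m to move it)
- lid_hinge (a point): Lid's hinge line, middle of the case's +x rim, 45 mm above the table. The lid is a plate 180 mm long from the hinge, 200 mm wide, 8 mm thick; shut, it lies on the rim
- lid_edge (a point): Middle of the lid's free edge, on its outer face (the top when shut, the face away from the case's inside when open); a 50 mm wide, 8 mm long steel tab sticks out there
- pen: Marker pen on the table, 130 x 13 mm, origin in the middle; to be left alone
- apple: Green apple, 72 mm wide, at the back; to be left alone
- tumbler: Drinking glass, 68 mm wide, 100 mm high, at the back; to be left alone
Mind the look-alikes: they are no part of the job. There is more than one size of the receiver; the one meant has the size given above.

How it is judged (in metres and radians):
At the end, for the whole second after the job is handed in: The headset rests still on the bar, the bar within 30 mm of the crown pad's middle, a cup on each side, within 0.45 rad of upright and 0.4 rad of square to the bar. The receiver lies still and flat (0.15 rad) in the case, and the lid is shut (below 0.06 rad) (x of headset_crown in the frame of bar_mid between -0.03 and 0.03 m and y of headset_crown in the frame of bar_mid between -0.085 and 0.085 m and z of headset_crown in the frame of bar_mid between -0.004 and 0.022 m and angle between the x axis of headset and the x axis of rack, either way round below 0.4 rad and angle between headset's own z axis and vertical below 0.45 rad and contact force between headset and rack above 0.5 N and linear speed of each of headset, receiver below 0.03 m/s and x of receiver in the frame of case_bay between -0.09 and 0.1 m and y of receiver in the frame of case_bay between -0.125 and 0.075 m and z of receiver in the frame of case_bay between -0.004 and 0.036 m and (angle between receiver's own z axis and vertical below 0.15 rad or angle between receiver's own z axis and vertical above 2.99 rad) and value of joint lid below 0.06 rad); the robot touches nothing.
It fails at once if another thing on the table is moved by more than 40 mm (distance of any of pen, apple, tumbler from where it was at the start of the episode above 0.04 m).
It fails at once if a standing bystander is tipped (angle between any of tumbler, apple's own z axis and vertical above 0.4 rad).
It fails at once if the headset is let go and falls (more than about 20 mm) (contact force between headset and the fingers below 0.3 N and linear speed of headset above 0.6 m/s).
It fails at once if the headset is pushed hard onto the rack (over 45 N) (contact force between headset and rack above 45 N).
It also fails if it takes over 69 s, if anything falls off the work surface, if the arm or the gripper's body presses on something with over 40 N, if the wrist force passes 120 N, or if a joint passes its speed limit or range.

## Robot

A 6-joint arm with a two-finger parallel gripper is mounted at the origin on the work surface. World frame = base frame: x ahead of the robot, y to its left, z up, the work surface at z = 0. Lengths are in mm, angles in rad, forces in N, time in s.
With the tool pointing down it reaches from about 350 to 875 mm from the base axis. Payload 15.5 kg.
Tool frame: the origin (TCP) lies on the centre line of the jaws, within the pads' length; the fingertips stand arm.finger_overhang ahead of it and the grasp point (between the pads) lies 3 mm ahead of it (arm.finger_overhang is the distance from the TCP to the fingertips, in mm); z points along the fingers, y is the line along which they close (so a half turn about z gives the same grasp; the last joint's range is limited). The gripper opens to 85 mm and grips with 20 to 120 N. Pads are 22 mm wide; open, the fingers measure 114 mm over their backs; the gripper's body (76 mm by 85 mm) begins 54 mm behind the grasp point. The pads swing forward as they close: fully open they stand 13 mm farther back than shut.
Start: joints at [1.008, 0.494, 1.345, -0, 1.302, -0.096], TCP at [281.265, 558.136, 213.477] pointing down, gripper open.
Joint ranges: [-2.91, 2.91], [-0.82, 2.16], [0.22, 2.67], [-1.22, 4.37], [0.12, 2.79], [-3.08, 3.08]. Speed limits (rad/s): [1.89, 1.89, 2.57, 3.01, 3.01, 3.01].

## Interface

Orientations are given as [roll, pitch, yaw] about the fixed x, y, z axes, in that order (R = Rz(yaw) Ry(pitch) Rx(roll)).
In Python, from cell import arm, grab_frame gives the robot as it stands.
- The arm moves only by the shell command python3 -m handwheel 'ROWS' [FORCE]. ROWS is JSON, a list of rows, each an object of numbers: "fingers": the gripper command: -1 is shut, 1 is fully open, values between are in proportion; "dx", "dy", "dz": the shift along the tool's x, y, z in m; "roll": the turn about the tool's z in rad. A call has 1 to 10 rows; each row shifts and turns the commanded pose from where the row before left it, along the tool's axes as they then stand; what a row does not reach is not made up. A row lasts 1/10 s, in which the tool goes at most 50 mm and 8.59 degrees, less where a joint would pass 70% of its speed; a pose out of reach is approached as far as the arm can. A call with a gripper value outside its range is refused whole. The fingers move at their own pace and stop on an object; FORCE is the grip in N (left out, the last holds). Time passes only in rows, so rows that do not move let the fingers close. It gives the time, the measured TCP pose, the force, the opening and the grip force at its end, in the units of the state.
- arm.get_obs(): the state, without advancing time (a new reading comes with each control period).
- grab_frame(name): name is "scene" or "top"; returns a dict with "color" (400x640x3 uint8, red, green, blue), "depth" (400x640 float32, mm along the optical axis (not along the pixel's ray), 0 where there is no reading), "camera_matrix" (3x3 intrinsics, pixels), "R" (3x3) and "t" (3): a world point X has camera coordinates R X + t. Camera axes: x right, y down, z forward; pixel columns grow to the right and rows downward; lengths in mm; the calibration is good to about 2 mm. A picture is of the moment at which its call begins.
- arm.job_done(): hands the job in; it is judged then, once.
The state is a dict: "time_s": time; "joint_pos": joint angles; "qd": joint speeds; "effort": joint torques, N m; "position": TCP position; "orientation": TCP orientation; "contact_force": force on the tool from outside, world axes, zero at the start; "moment": the same for the moment, N m; "finger_gap": finger opening in mm; "grasp_force": force on a finger pad.
Only numpy, scipy, OpenCV 4.12 (cv2) and the standard library are available. Lean on these libraries where they do the work, as an engineer would, in place of code of your own. Each camera call takes 0.05 s, during which the arm holds its last target. There are 200 camera calls.

## Working session

There is one attempt and no reset: what is moved stays moved. The work goes in short steps, Python scripts to look and compute and a shell command to move; the robot and the scene stay as the last step left them, time stands still between calls to the robot, and variables do not carry over. Pictures are saved under pics/ and viewed, at most 10 in all, crops included, and the job is handed in when it is done.

```bash
ls; mkdir -p pics
cat > h.py <<'E'
import numpy as np, cv2
from cell import arm, grab_frame
def snap(n,f=None):
    g=grab_frame(n); 
    if f: cv2.imwrite('pics/'+f,g['color'][:,:,::-1])
    np.savez('/tmp/'+n,**g); return g
def load(n): return dict(np.load('/tmp/'+n+'.npz'))
def pts(g):
    v,u=np.mgrid[0:400,0:640]; d=g['depth'];K=g['camera_matrix']
    c=np.stack([(u-K[0,2])/K[0,0]*d,(v-K[1,2])/K[1,1]*d,d],-1)
    return (c-g['t'])@g['R']
def ray(g,u,v,z):
    K=g['camera_matrix'];d=g['R'].T@np.array([(u-K[0,2])/K[0,0],(v-K[1,2])/K[1,1],1]);o=-g['R'].T@g['t']
    return o+d*(z-o[2])/d[2]
E
python3 - <<'E'
from h import *
a=snap('scene','s0.png');b=snap('top','t0.png')
for g in(a,b):print(g['camera_matrix'].tolist(),g['R'].round(3).tolist(),(-g['R'].T@g['t']).round(0))
print(arm.get_obs(),arm.finger_overhang)
E
```

```text
pics
[[435.2746065855104, 0.0, 322.42967437180187], [0.0, 435.2746065855104, 198.32589242584106], [0.0, 0.0, 1.0]] [[-0.563, 0.826, -0.014], [0.594, 0.392, -0.703], [-0.575, -0.404, -0.711]] [1247.  514.  948.]
[[505.19859589332145, 0.0, 317.49997899631745], [0.0, 505.19859589332145, 198.74427179169263], [0.0, 0.0, 1.0]] [[0.024, -0.999, -0.024], [-0.992, -0.021, -0.125], [0.125, 0.027, -0.992]] [ 4.070e+02 -1.000e+00  1.282e+03]
{'time_s': 0.1, 'joint_pos': array([ 1.00852014e+00,  4.94122089e-01,  1.34603445e+00,  1.49297614e-05,
        1.30250723e+00, -9.54688408e-02]), 'qd': array([ 0.00096118,  0.00096337, -0.00200424,  0.00053068, -0.00144352,
        0.00044558]), 'effort': array([ 3.46834291e-03, -8.83575439e+01, -3.84575665e+01,  4.68792041e-05,
        4.68870392e-03, -7.86843486e-06]), 'position': array([281.0739645 , 557.86632737, 212.97101024]), 'orientation': array([-3.14052779e+00, -1.16428605e-04,  2.67478128e+00]), 'contact_force': array([-0.18331215, -0.17231625, -0.24761284]), 'moment': array([ 0.03418759,  0.01301707, -0.03608767]), 'grasp_force': 0.0, 'finger_gap': 85.21740110360203} 22.0
```

View pics/s0.png

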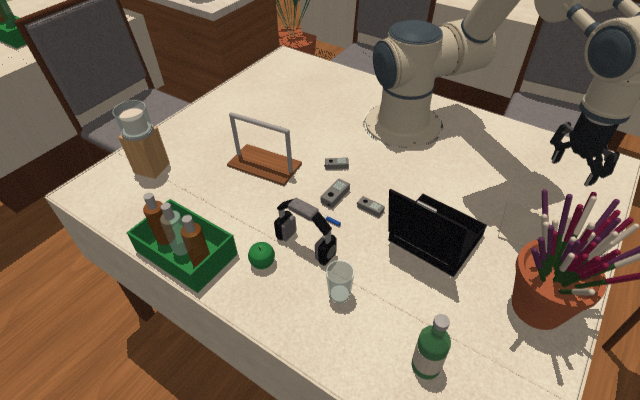

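View pics/t0.png

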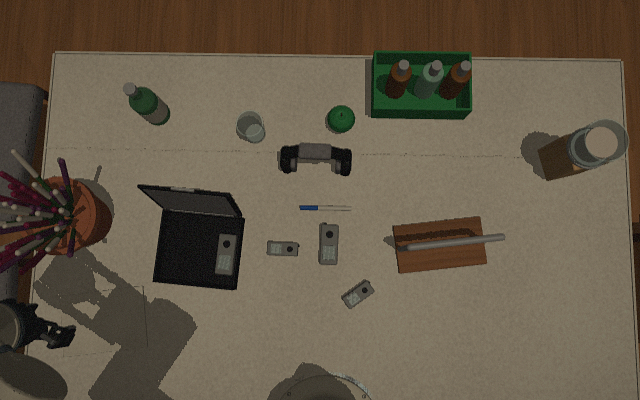

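The scene picture shows the headset at (305,225), the rack at (265,150), the case at (435,230) with its lid standing towards the camera, and three receivers at (336,163), (335,193) and (371,206). In the top picture, the receiver candidates are A (283,248), B (329,243) and C (357,293), plus the twin in the case at (227,254). B looks the largest. The headset is at (316,158), the rack at (447,242) and the pen at (325,208). I'll measure all of these next.

Run:
```python
from h import *
b=load('top');a=load('scene');P=pts(b);S=pts(a)
Z=P[...,2]
print('table z',np.median(Z[300:360,400:550]), np.median(S[60:110,230:260,2]))
col=b['color'].astype(int)
def box(name,P,m):
    Q=P[m]; r=cv2.minAreaRect(Q[:,:2].astype(np.float32)); print(name,len(Q),'c',np.round(r[0],1),'size',np.round(r[1],1),'ang',round(r[2],1),'z',np.percentile(Q[:,2],[5,50,95]).round(1))
def win(P,u0,u1,v0,v1,lo,hi):
    m=np.zeros(P.shape[:2],bool);m[v0:v1,u0:u1]=1
    return m&(P[...,2]>lo)&(P[...,2]<hi)
for n,w in dict(A=(262,303,236,262),B=(314,344,218,270),C=(338,380,275,312)).items(): box(n+' top',P,win(P,*w,15,60))
for n,w in dict(A=(355,388,192,220),B=(317,353,176,210),C=(321,352,153,173)).items(): box(n+' scene',S,win(S,*w,15,60))
box('crown top',P,win(P,275,358,135,180,150,175)); box('hs top',P,win(P,275,358,135,180,30,175))
box('crown scene',S,win(S,270,340,190,270,150,175));box('hs scene',S,win(S,270,340,190,270,20,175))
box('bar top',P,win(P,385,515,225,260,160,190));box('bar scene',S,win(S,220,300,105,185,166,190))
box('foot top',P,win(P,385,515,210,280,6,20));box('foot scene',S,win(S,220,310,140,190,6,20))
box('case top',P,win(P,130,250,180,295,38,52));box('lid top',P,win(P,130,250,180,240,60,260))
box('twin top',P,win(P,210,245,225,280,25,44)); box('lid scene',S,win(S,380,490,180,280,60,260))
box('case sc',S,win(S,380,490,180,280,35,50))
# lid plane & lid top
for n,X,m in(('t',P,win(P,130,250,180,240,60,260)),('s',S,win(S,380,490,180,280,60,260))):
    Q=X[m]; c=Q.mean(0);n_=np.linalg.svd(Q-c,full_matrices=False)[2][2];print(n,'normal',n_.round(3),c.round(1),'zmax',Q[:,2].max().round(1))
cr=cv2.resize(b['color'][215:315,255:385,::-1],None,fx=6,fy=6,interpolation=cv2.INTER_CUBIC);cv2.imwrite('pics/c0.png',cr[:600])
```

```text
table z -0.3124865857537969 -0.15298103106354238
A top 425 c [439.5 117.4] size [77.7 33.8] ang 89.1 z [18.4 23.  27.1]
B top 719 c [454.    1.8] size [ 43.8 102. ] ang 88.6 z [25.9 29.8 34.1]
C top 445 c [332.5 -73.5] size [34.2 79.6] ang 36.6 z [19.  23.2 27.3]
A scene 258 c [440.9 119.5] size [38.3 79.2] ang 0.3 z [16.2 22.5 25.7]
B scene 407 c [455.5   4.8] size [ 44.4 101.4] ang 88.3 z [18.2 29.3 33. ]
C scene 193 c [333.1 -69.9] size [41.4 75.5] ang 31.9 z [16.7 22.4 26.4]
crown top 579 c [659.7  37.7] size [96.3 37.2] ang 88.4 z [152.2 159.  163. ]
hs top 1415 c [660.   38.8] size [177.   61.2] ang 88.2 z [ 56.3 141.1 161.8]
crown scene 382 c [661.4  41.4] size [89.9 36.3] ang 88.1 z [151.3 158.8 161.7]
hs scene 2051 c [637.5  28.2] size [340.9 180.4] ang 32.6 z [ 26.2  72.9 160.2]
bar top 717 c [ 459.2 -273.5] size [ 16.  211.9] ang 7.8 z [171.  176.1 179.8]
bar scene 323 c [ 461.4 -270.8] size [ 19.1 212. ] ang 8.0 z [167.7 175.4 179.6]
foot top 3635 c [ 456.7 -298.9] size [167.5 314.6] ang 2.3 z [ 7.6 11.6 15.9]
foot scene 1600 c [ 463.2 -277.5] size [184.7 308.3] ang 27.0 z [ 8.1 12.  15.6]
case top 846 c [433.7 324.7] size [202.4 181.3] ang 85.7 z [38.7 44.3 49.9]
lid top 1921 c [541. 316.] size [201.4  34.8] ang 85.6 z [ 71.6 167.9 225.7]
twin top 849 c [430.2 251.4] size [ 55.6 133.8] ang 85.7 z [29.3 35.4 41.6]
lid scene 3179 c [545.9 317.3] size [200.  31.] ang 86.4 z [ 70.4 155.4 222.3]
case sc 485 c [437.2 325.7] size [200.  194.4] ang 85.8 z [36.  43.1 48. ]
t normal [-0.983  0.074  0.17 ] [540.6 312.3 161.4] zmax 235.6
s normal [ 0.986 -0.076 -0.147] [547.8 322.4 152.2] zmax 232.5
```

View pics/c0.png

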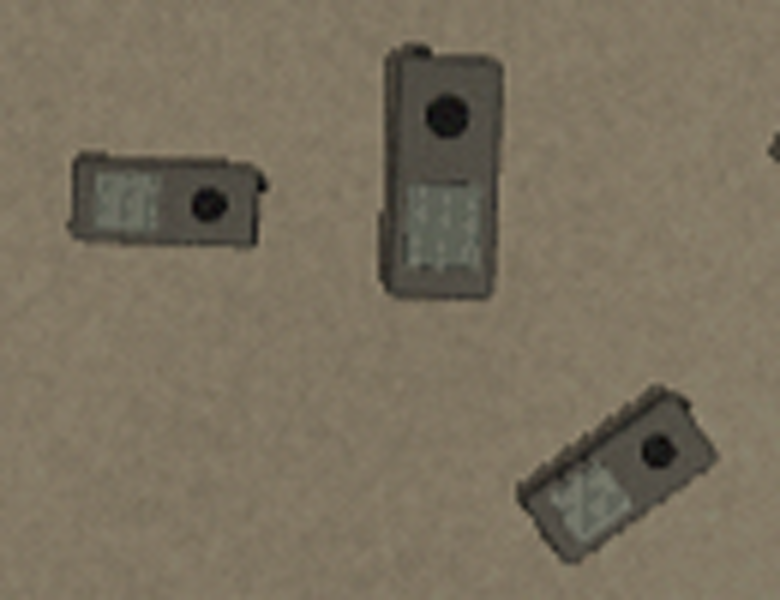

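The crop shows A at about 78x34x23 mm, B at 101x44x30 mm and C at 80x34x23 mm. B is the receiver: centre (455,3), long axis at -1.4°. All heights agree between the two views: receiver 30, headset 160, bar top about 178 and case rim 45. Next is a planning helper, then the move over B.

```bash
cat > plan.py <<'E'
import sys
from h import *
x,y,z,yaw=map(float,sys.argv[1:5]); o=arm.get_obs(); w=o['orientation'][2]
d=(np.radians(yaw)-w+np.pi)%(2*np.pi)-np.pi
c,s=np.cos(w+d),np.sin(w+d); e=np.array([x,y,z])-o['position']
t=np.array([c*e[0]+s*e[1], s*e[0]-c*e[1], -e[2]])
print('roll %.3f'%-d,'then dx,dy,dz mm',t.round(1),'rows at 45: %.1f'%(np.linalg.norm(t)/45))
E
python3 plan.py 455 3 150 178.6
```

```text
roll -0.442 then dx,dy,dz mm [-187.4 -550.5   63. ] rows at 45: 13.0
```

```bash
python3 -m handwheel '[{"fingers":1,"roll":-0.11},{"roll":-0.11,"fingers":1},{"roll":-0.11,"fingers":1},{"roll":-0.11,"fingers":1},{"fingers":1,"dx":-0.013,"dy":-0.039},{"fingers":1,"dx":-0.013,"dy":-0.039},{"fingers":1,"dx":-0.013,"dy":-0.039},{"fingers":1,"dx":-0.013,"dy":-0.039},{"fingers":1,"dx":-0.013,"dy":-0.039},{"fingers":1,"dx":-0.013,"dy":-0.039}]' 40
python3 plan.py 455 3 150 178.6
```

```text
roll -0.442 then dx,dy,dz mm [-187.4 -550.5   63. ] rows at 45: 13.0$[0]: bad value
```

```bash
python3 -m handwheel '[{"fingers":1,"dx":0,"dy":0,"dz":0,"roll":-0.11}]' 40; python3 -m handwheel '[{"fingers":1,"dx":0,"dy":0,"dz":0,"roll":-0.11}]'
```

```text
time_s: 0.2
position: [281.1, 557.9, 213.1]
orientation: [-3.141, -0.0, 2.785]
contact_force: [0.0, 0.8, 0.2]
finger_gap: 85.3
grasp_force: 0.0
time_s: 0.3
position: [281.1, 557.9, 213.1]
orientation: [-3.141, -0.0, 2.899]
contact_force: [-0.2, 0.4, 0.5]
finger_gap: 85.2
grasp_force: 0.0
```

All keys are required.

```bash
python3 -m handwheel '[{"fingers":1,"dx":0,"dy":0,"dz":0,"roll":-0.11},{"fingers":1,"dx":0,"dy":0,"dz":0,"roll":-0.11},{"fingers":1,"dx":-0.013,"dy":-0.039,"dz":0,"roll":0},{"fingers":1,"dx":-0.013,"dy":-0.039,"dz":0,"roll":0},{"fingers":1,"dx":-0.013,"dy":-0.039,"dz":0,"roll":0},{"fingers":1,"dx":-0.013,"dy":-0.039,"dz":0,"roll":0},{"fingers":1,"dx":-0.013,"dy":-0.039,"dz":0,"roll":0},{"fingers":1,"dx":-0.013,"dy":-0.039,"dz":0,"roll":0},{"fingers":1,"dx":-0.013,"dy":-0.039,"dz":0,"roll":0}]'
python3 plan.py 455 3 100 178.6
```

```text
time_s: 1.2
position: [364.9, 281.2, 213.4]
orientation: [-3.141, -0.0, 3.115]
contact_force: [-0.0, 0.0, 0.5]
finger_gap: 85.2
grasp_force: 0.0
roll -0.002 then dx,dy,dz mm [ -96.8 -275.9  113.4] rows at 45: 7.0
```

```bash
python3 -m handwheel '[{"fingers":1,"dx":-0.013,"dy":-0.039,"dz":0.01,"roll":0},{"fingers":1,"dx":-0.013,"dy":-0.039,"dz":0.01,"roll":0},{"fingers":1,"dx":-0.013,"dy":-0.039,"dz":0.01,"roll":0},{"fingers":1,"dx":-0.013,"dy":-0.039,"dz":0.01,"roll":0},{"fingers":1,"dx":-0.013,"dy":-0.039,"dz":0.01,"roll":0},{"fingers":1,"dx":-0.013,"dy":-0.039,"dz":0.02,"roll":0},{"fingers":1,"dx":-0.018,"dy":-0.042,"dz":0.02,"roll":0},{"fingers":1,"dx":0,"dy":0,"dz":0,"roll":0},{"fingers":1,"dx":0,"dy":0,"dz":0,"roll":0}]'
python3 plan.py 455 3 24 178.6
python3 - <<'E'
from h import *
b=snap('top','t1.png')
E
```

```text
time_s: 2.1
position: [453.2, 3.6, 122.9]
orientation: [3.141, -0.002, 3.112]
contact_force: [-0.1, 0.6, -0.7]
finger_gap: 85.4
grasp_force: 0.0
roll -0.005 then dx,dy,dz mm [-1.8 -0.5 98.9] rows at 45: 2.2
```

View pics/t1.png

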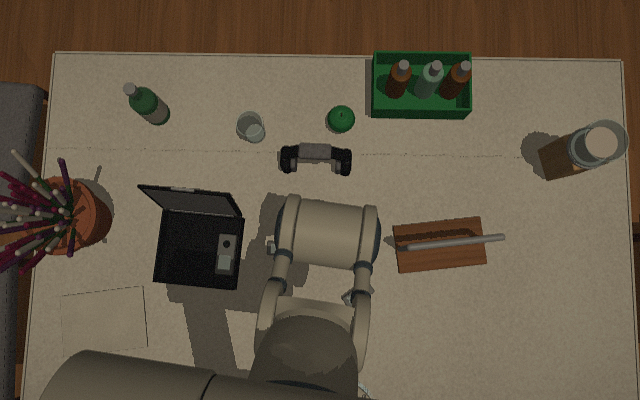

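The arm is over the receiver and hides it at about (330,240); nothing else has moved. I'll descend and grip.

```bash
python3 -m handwheel '[{"fingers":1,"dx":-0.002,"dy":0,"dz":0.03,"roll":-0.005},{"fingers":1,"dx":0,"dy":0,"dz":0.03,"roll":0},{"fingers":1,"dx":0,"dy":0,"dz":0.02,"roll":0},{"fingers":1,"dx":0,"dy":0,"dz":0.012,"roll":0},{"fingers":1,"dx":0,"dy":0,"dz":0.006,"roll":0},{"fingers":1,"dx":0,"dy":0,"dz":0,"roll":0}]'
python3 -m handwheel '[{"fingers":-1,"dx":0,"dy":0,"dz":0,"roll":0},{"fingers":-1,"dx":0,"dy":0,"dz":0,"roll":0},{"fingers":-1,"dx":0,"dy":0,"dz":0,"roll":0},{"fingers":-1,"dx":0,"dy":0,"dz":0,"roll":0},{"fingers":-1,"dx":0,"dy":0,"dz":0,"roll":0},{"fingers":-1,"dx":0,"dy":0,"dz":0,"roll":0},{"fingers":-1,"dx":0,"dy":0,"dz":0,"roll":0},{"fingers":-1,"dx":0,"dy":0,"dz":0,"roll":0}]' 40
```

```text
time_s: 2.75
position: [455.2, 5.1, 25.5]
orientation: [3.142, -0.001, 3.121]
contact_force: [-0.2, 0.9, 0.2]
finger_gap: 85.7
grasp_force: 0.0
time_s: 3.55
position: [455.4, 4.3, 25.4]
orientation: [-3.142, -0.0, 3.12]
contact_force: [-0.3, -0.6, -0.9]
finger_gap: -0.3
grasp_force: 0.0
```

Run:
```python
from h import *
a=snap('scene'); print(arm.get_obs())
c=a['color'][120:260,250:450,::-1];cv2.imwrite('pics/s1.png',cv2.resize(c,None,fx=4,fy=4))
```

```text
{'time_s': 3.6, 'joint_pos': array([-1.21879980e-01,  5.69690688e-01,  1.94582334e+00, -4.07886625e-05,
        6.26136349e-01, -1.67082219e+00]), 'qd': array([ 9.39794728e-06, -9.47380090e-05, -7.39005526e-04, -3.76012407e-04,
        6.30749079e-04,  6.25903439e-04]), 'effort': array([-9.85253690e-03, -7.13794613e+01, -1.46840501e+01, -4.45569831e-04,
        2.08253230e-03,  1.77310867e-04]), 'position': array([455.48112099,   4.24636906,  25.46858879]), 'orientation': array([-3.14157464e+00, -5.98179679e-05,  3.11977159e+00]), 'contact_force': array([-0.10817899, -0.55832281, -0.67306757]), 'moment': array([-0.00067286,  0.01236719, -0.02081772]), 'grasp_force': 0.0, 'finger_gap': 0.14876298129014487}
```

View pics/s1.png

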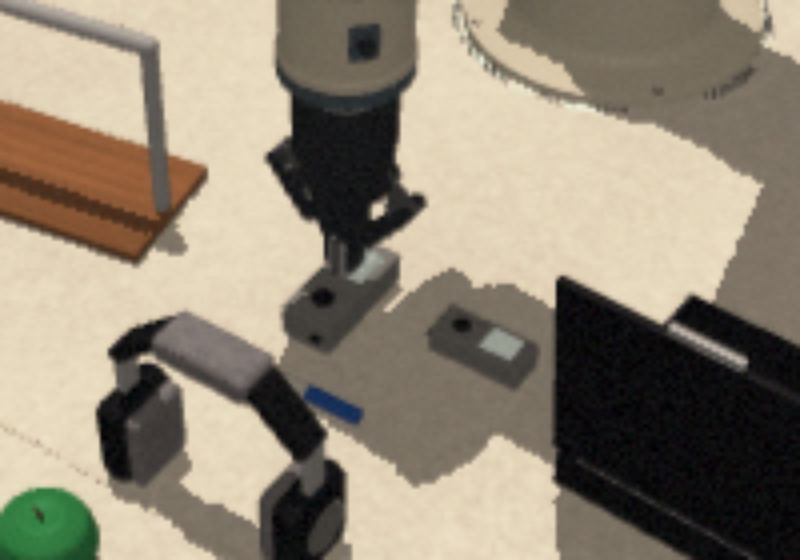

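Run:
```python
from h import *
a=load('scene');P=pts(a)
for v in range(172,206,2): print(v,[tuple(P[v,u].round().astype(int).tolist()) for u in (332,335,338,341)], a['color'][v,336])
K=a['camera_matrix']
for X in ([455,4,30],[455,4,3],[455,4,60],[455,4,110]):
    c=a['R']@X+a['t'];print(X,(K@c/c[2])[:2].round(1))
```

```text
172 [(466, 0, 109), (467, 11, 115), (469, 23, 123), (449, 20, 106)] [22 26 22]
174 [(465, -1, 100), (473, 15, 115), (465, 20, 110), (447, 19, 97)] [23 25 21]
176 [(464, -1, 91), (468, 12, 101), (465, 20, 103), (454, 24, 97)] [23 24 27]
178 [(467, 1, 86), (467, 11, 92), (465, 21, 96), (469, 33, 105)] [15 17 19]
180 [(466, 0, 78), (467, 12, 85), (462, 19, 84), (466, 31, 94)] [30 28 29]
182 [(465, 0, 69), (467, 11, 76), (461, 18, 75), (414, 0, 29)] [66 65 62]
184 [(465, -1, 60), (466, 11, 67), (464, 20, 70), (423, 5, 30)] [51 52 49]
186 [(466, 0, 53), (463, 9, 56), (461, 18, 59), (430, 10, 30)] [51 49 47]
188 [(455, -7, 32), (467, 12, 52), (441, 6, 28), (437, 14, 29)] [83 80 74]
190 [(459, -5, 28), (455, 4, 29), (448, 10, 27), (443, 18, 27)] [70 66 61]
192 [(469, 2, 32), (461, 8, 29), (460, 18, 33), (453, 24, 31)] [67 67 60]
194 [(475, 6, 31), (470, 14, 30), (463, 20, 29), (452, 24, 21)] [69 65 61]
196 [(482, 11, 31), (477, 18, 30), (470, 24, 28), (454, 25, 15)] [70 66 63]
198 [(488, 15, 29), (482, 22, 28), (467, 23, 16), (455, 26, 8)] [66 64 60]
200 [(494, 19, 29), (482, 22, 20), (469, 24, 10), (457, 27, 2)] [65 60 60]
202 [(498, 22, 25), (487, 25, 17), (467, 23, -1), (465, 32, 3)] [63 61 54]
204 [(501, 23, 20), (1247, 514, 948), (472, 26, -4), (468, 34, -3)] [111 103  90]
[455, 4, 30] [335. 190.]
[455, 4, 3] [335.  196.3]
[455, 4, 60] [335.1 182.7]
[455, 4, 110] [335.2 170.1]
```

```bash
python3 - <<'E'
from h import *
a=load('scene');P=pts(a)
for v in (176,180,182,184,186,187,188,189): print(v,[(u,)+tuple(P[v,u].round().astype(int).tolist()) for u in range(328,345,1) if P[v,u,2]>38])
E
cat > /dev/null; python3 -c "
import cell,inspect;print([n for n in dir(cell.arm) if n[0]!='_'])"
```

```text
176 [(330, 465, -7, 89), (331, 466, -3, 92), (332, 464, -1, 91), (333, 462, 1, 91), (334, 458, 2, 89), (335, 468, 12, 101), (336, 465, 13, 99), (337, 472, 21, 109), (338, 465, 20, 103), (339, 458, 19, 97), (340, 456, 21, 97), (341, 454, 24, 97), (342, 456, 28, 100), (343, 454, 30, 99), (344, 468, 42, 116)]
180 [(331, 463, -5, 73), (332, 466, 0, 78), (333, 464, 2, 77), (334, 466, 7, 81), (335, 467, 12, 85), (336, 469, 16, 88), (337, 469, 20, 90), (338, 462, 19, 84), (339, 464, 23, 88), (340, 469, 30, 95), (341, 466, 31, 94), (342, 466, 35, 95), (343, 468, 39, 99), (344, 468, 43, 101)]
182 [(331, 459, -8, 60), (332, 465, 0, 69), (333, 467, 4, 73), (334, 464, 6, 71), (335, 467, 11, 76), (336, 460, 10, 70), (337, 463, 16, 76), (338, 461, 18, 75), (339, 454, 17, 69), (340, 452, 19, 69)]
184 [(328, 1247, 514, 948), (331, 459, -8, 52), (332, 465, -1, 60), (333, 466, 4, 64), (334, 468, 8, 67), (335, 466, 11, 67), (336, 460, 10, 62), (337, 462, 15, 66), (338, 464, 20, 70), (339, 456, 19, 64), (340, 449, 18, 58)]
186 [(332, 466, 0, 53), (333, 465, 3, 55), (334, 465, 7, 57), (335, 463, 9, 56), (336, 461, 11, 55), (337, 462, 15, 58), (338, 461, 18, 59), (339, 454, 17, 53)]
187 [(332, 464, -1, 47), (333, 466, 4, 51), (334, 467, 8, 54), (335, 466, 11, 55), (336, 467, 15, 58), (337, 463, 16, 55), (338, 462, 19, 56)]
188 [(333, 466, 4, 47), (334, 465, 7, 48), (335, 467, 12, 52), (336, 463, 13, 49), (337, 463, 16, 51)]
189 [(335, 465, 10, 45), (336, 461, 12, 43)]
['PlanningError', 'finger_overhang', 'get_obs', 'job_done']
```

Run:
```python
from h import *
# fingertip pixels in first scene picture
import cv2
a=cv2.imread('pics/s0.png'); 
g=load('scene'); K=g['camera_matrix']
for X in ([281,558,213],[281,558,191],[281,558,204],[281,558,235]):
  for w in (0,45,-45):
    Y=np.array(X)+w*np.array([.449,.893,0]);c=g['R']@Y+g['t'];print(Y.round(),(K@c/c[2])[:2].round(1))
m=(a.max(2)<50); m[:, :540]=0; m[:110]=0; m[200:]=0; 
for v in range(150,190,3): print(v, np.flatnonzero(m[v])[[0,-1]] if m[v].any() else None, ''.join('#' if q else '.' for q in m[v,540:630]))
```

```text
[281. 558. 213.] [565. 182.]
[301. 598. 213.] [580.8 193.3]
[261. 518. 213.] [550.1 171.3]
[281. 558. 191.] [561.6 188.5]
[301. 598. 191.] [577.  199.8]
[261. 518. 191.] [547.  177.8]
[281. 558. 204.] [563.6 184.7]
[301. 598. 204.] [579.2 196. ]
[261. 518. 204.] [548.8 174. ]
[281. 558. 235.] [568.5 175.3]
[301. 598. 235.] [584.6 186.6]
[261. 518. 235.] [553.3 164.7]
150 [555 615] ...............#########.........##################################.......##..............
153 [554 618] ..............##..#####...............########################..###############...........
156 [553 617] .............#..#####....................############...#####....#############............
159 [555 616] ...............#####...........................#####....######..#############.............
162 [554 615] ..............#.................................#############....###########..............
165 [590 614] ..................................................############..###########...............
168 [591 612] ...................................................######################.................
171 [592 611] ....................................................####################..................
174 [592 608] ....................................................#################.....................
177 [588 597] ................................................#...######................................
180 [590 595] ..................................................######..................................
183 [589 591] .................................................###......................................
186 None ..........................................................................................
189 None ..........................................................................................
```

The crop shows the fingers shut above the receiver. Depth puts their tips at z≈46 where the state implies 3, and the first picture shows about the same offset. So the real tool sits about 43 mm higher than reported, with x and y fine. The receiver hasn't been touched. I'll open, go 40 mm lower and grip.

```bash
python3 -m handwheel '[{"fingers":1,"dx":0,"dy":0,"dz":0,"roll":0},{"fingers":1,"dx":0,"dy":0,"dz":0,"roll":0},{"fingers":1,"dx":0,"dy":0,"dz":0,"roll":0},{"fingers":1,"dx":0,"dy":0,"dz":0,"roll":0},{"fingers":1,"dx":0,"dy":0,"dz":0,"roll":0},{"fingers":1,"dx":0,"dy":0,"dz":0,"roll":0}]'
python3 -m handwheel '[{"fingers":1,"dx":0,"dy":-0.002,"dz":0.01,"roll":0},{"fingers":1,"dx":0,"dy":0,"dz":0.01,"roll":0},{"fingers":1,"dx":0,"dy":0,"dz":0.01,"roll":0},{"fingers":1,"dx":0,"dy":0,"dz":0.008,"roll":0},{"fingers":1,"dx":0,"dy":0,"dz":0,"roll":0}]'
python3 - <<'E'
from h import *
a=snap('scene');c=a['color'][140:240,280:400,::-1];cv2.imwrite('pics/s2.png',cv2.resize(c,None,fx=5,fy=5))
E
```

```text
time_s: 4.2
position: [455.5, 4.3, 25.5]
orientation: [-3.142, 0.0, 3.12]
contact_force: [-0.1, 0.7, 0.3]
finger_gap: 84.6
grasp_force: 0.0
time_s: 4.7
position: [454.7, 2.4, -13.8]
orientation: [3.141, -0.002, 3.12]
contact_force: [0.4, -0.7, -0.0]
finger_gap: 85.3
grasp_force: 0.0
```

View pics/s2.png

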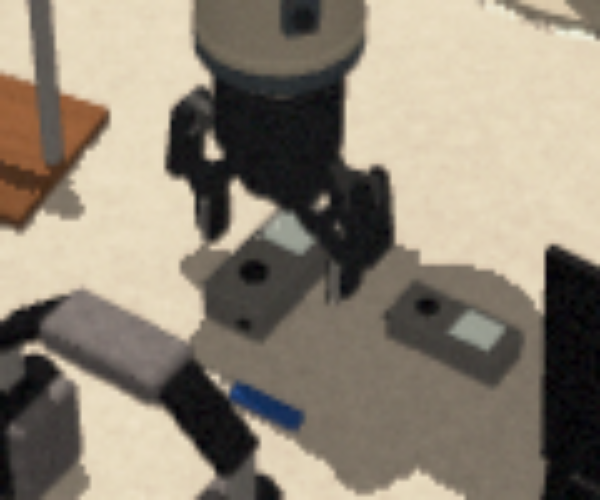

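The open fingers straddle the receiver, with tips near (210,235) and (340,295), a little above the table. Closing now.

```bash
python3 -m handwheel '[{"fingers":-1,"dx":0,"dy":0,"dz":0,"roll":0},{"fingers":-1,"dx":0,"dy":0,"dz":0,"roll":0},{"fingers":-1,"dx":0,"dy":0,"dz":0,"roll":0},{"fingers":-1,"dx":0,"dy":0,"dz":0,"roll":0},{"fingers":-1,"dx":0,"dy":0,"dz":0,"roll":0},{"fingers":-1,"dx":0,"dy":0,"dz":0,"roll":0}]' 40
python3 -m handwheel '[{"fingers":-1,"dx":0,"dy":0,"dz":-0.03,"roll":0},{"fingers":-1,"dx":0,"dy":0,"dz":-0.04,"roll":0},{"fingers":-1,"dx":0,"dy":0,"dz":-0.04,"roll":0},{"fingers":-1,"dx":0,"dy":0,"dz":0,"roll":0},{"fingers":-1,"dx":0,"dy":0,"dz":0,"roll":0}]'
python3 plan.py 432 351 96 175.7
```

```text
time_s: 5.35
position: [455.7, 2.3, -12.1]
orientation: [-3.142, 0.001, 3.12]
contact_force: [-0.3, 1.4, 8.1]
finger_gap: 43.4
grasp_force: 40.5
time_s: 5.85
position: [455.9, 2.2, 98.3]
orientation: [-3.141, 0.002, 3.12]
contact_force: [0.3, -0.4, -2.6]
finger_gap: 43.2
grasp_force: 42.1
roll 0.053 then dx,dy,dz mm [ 50.  346.    2.3] rows at 45: 7.8
```

Gripped: opening 43, lift weight present. Next: over the bay.

```bash
python3 -m handwheel '[{"fingers":-1,"dx":0.005,"dy":0.036,"dz":0,"roll":0.053},{"fingers":-1,"dx":0.005,"dy":0.036,"dz":0,"roll":0},{"fingers":-1,"dx":0.005,"dy":0.036,"dz":0,"roll":0},{"fingers":-1,"dx":0.005,"dy":0.036,"dz":0,"roll":0},{"fingers":-1,"dx":0.005,"dy":0.036,"dz":0,"roll":0},{"fingers":-1,"dx":0.005,"dy":0.036,"dz":0,"roll":0},{"fingers":-1,"dx":0.005,"dy":0.036,"dz":0,"roll":0},{"fingers":-1,"dx":0.005,"dy":0.036,"dz":0,"roll":0},{"fingers":-1,"dx":0.005,"dy":0.036,"dz":0,"roll":0},{"fingers":-1,"dx":0.005,"dy":0.022,"dz":0,"roll":0}]'
python3 -m handwheel '[{"fingers":-1,"dx":0,"dy":0,"dz":0,"roll":0},{"fingers":-1,"dx":0,"dy":0,"dz":0,"roll":0}]'
python3 plan.py 432 351 -4 175.7
python3 - <<'E'
from h import *
a=snap('scene');P=pts(a);b=snap('top');Q=pts(b)
c=a['color'][140:290,360:500,::-1];cv2.imwrite('pics/s3.png',cv2.resize(c,None,fx=4,fy=4))
E
```

```text
time_s: 6.85
position: [428.6, 352.8, 95.8]
orientation: [-3.141, -0.002, 3.068]
contact_force: [1.0, -1.1, -1.1]
finger_gap: 43.0
grasp_force: 42.0
time_s: 7.05
position: [428.6, 350.5, 96.1]
orientation: [-3.14, -0.002, 3.068]
contact_force: [0.6, 0.6, -1.7]
finger_gap: 43.2
grasp_force: 42.0
roll 0.001 then dx,dy,dz mm [ -3.3   0.8 100.1] rows at 45: 2.2
```

View pics/s3.png

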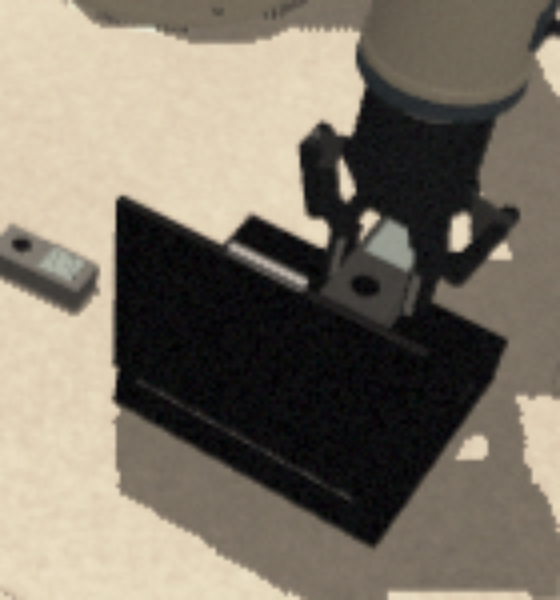

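The receiver is held level above the bay at about (370,280). Lowering it.

```bash
python3 -m handwheel '[{"fingers":-1,"dx":-0.002,"dy":0,"dz":0.03,"roll":0},{"fingers":-1,"dx":0,"dy":0,"dz":0.03,"roll":0},{"fingers":-1,"dx":0,"dy":0,"dz":0.015,"roll":0},{"fingers":-1,"dx":0,"dy":0,"dz":0.01,"roll":0},{"fingers":-1,"dx":0,"dy":0,"dz":0.008,"roll":0},{"fingers":-1,"dx":0,"dy":0,"dz":0.004,"roll":0},{"fingers":-1,"dx":0,"dy":0,"dz":0,"roll":0}]'
```

```text
time_s: 7.85
position: [431.6, 350.6, 0.5]
orientation: [-3.142, -0.0, 3.067]
contact_force: [0.6, 0.0, -0.0]
finger_gap: 43.2
grasp_force: 42.0
```

```bash
python3 -m handwheel '[{"fingers":-1,"dx":0,"dy":0,"dz":0.003,"roll":0},{"fingers":-1,"dx":0,"dy":0,"dz":0.002,"roll":0},{"fingers":-1,"dx":0,"dy":0,"dz":0,"roll":0}]'
```

```text
time_s: 8.15
position: [431.5, 350.8, -4.5]
orientation: [3.142, 0.0, 3.067]
contact_force: [-0.1, -0.2, -1.1]
finger_gap: 43.5
grasp_force: 42.0
```

Bottom is about 2–3 mm above the floor; I'll go 2 mm lower, release with a partial opening, and lift.

```bash
python3 -m handwheel '[{"fingers":-1,"dx":0,"dy":0,"dz":0.002,"roll":0},{"fingers":0.1,"dx":0,"dy":0,"dz":0,"roll":0},{"fingers":0.4,"dx":0,"dy":0,"dz":0,"roll":0},{"fingers":0.4,"dx":0,"dy":0,"dz":0,"roll":0},{"fingers":0.4,"dx":0,"dy":0,"dz":0,"roll":0},{"fingers":0.4,"dx":0,"dy":0,"dz":-0.02,"roll":0},{"fingers":0.4,"dx":0,"dy":0,"dz":-0.05,"roll":0},{"fingers":0.4,"dx":0,"dy":0,"dz":-0.05,"roll":0},{"fingers":0.4,"dx":0,"dy":0,"dz":-0.05,"roll":0},{"fingers":0.4,"dx":0,"dy":0,"dz":-0.05,"roll":0}]'
python3 - <<'E'
from h import *
a=snap('scene');P=pts(a)
m=P[...,2]>60; m[:170]=0;m[270:]=0;m[:,:385]=0;m[:,490:]=0
Q=P[m&(P[...,2]<240)&(P[...,0]>515)&(P[...,0]<600)];print(len(Q),Q.min(0),Q.max(0)); t=Q[Q[:,2]>215];print('lid top',t.mean(0),t.min(0),t.max(0))
E
```

```text
time_s: 9.15
position: [431.1, 350.4, 215.7]
orientation: [3.142, 0.0, 3.067]
contact_force: [0.5, 0.2, -0.1]
finger_gap: 59.7
grasp_force: 0.0
3186 [523.90734479 217.23545153  60.00447535] [566.45667653 417.5243454  233.63575483]
lid top [556.88069401 319.65105924 222.04394903] [544.70653254 217.23545153 215.011939  ] [566.45667653 415.99025719 233.63575483]
```

Receiver released. Lid edge: outer face at x≈560, z≈225. Go up with the fingers shut, then over and behind the lid.

```bash
python3 plan.py 620 311 275 175.7; python3 -m handwheel '[{"fingers":-1,"dx":0,"dy":0,"dz":-0.03,"roll":0},{"fingers":-1,"dx":0,"dy":0,"dz":-0.03,"roll":0},{"fingers":-1,"dx":0,"dy":0,"dz":0,"roll":0},{"fingers":-1,"dx":0,"dy":0,"dz":0,"roll":0},{"fingers":-1,"dx":-0.02,"dy":-0.002,"dz":0,"roll":0}]'
python3 plan.py 620 311 275 175.7
```

```text
roll 0.000 then dx,dy,dz mm [-188.7  -27.3  -51.3] rows at 45: 4.4
time_s: 9.7
position: [449.5, 347.2, 272.7]
orientation: [-3.141, -0.002, 3.068]
contact_force: [1.4, 0.5, -0.7]
finger_gap: -0.0
grasp_force: 0.0
roll 0.002 then dx,dy,dz mm [-172.7  -23.3   -2.3] rows at 45: 3.9
```

```bash
python3 -m handwheel '[{"fingers":-1,"dx":-0.035,"dy":-0.004,"dz":0,"roll":0},{"fingers":-1,"dx":-0.035,"dy":-0.005,"dz":0,"roll":0},{"fingers":-1,"dx":-0.035,"dy":-0.005,"dz":0,"roll":0},{"fingers":-1,"dx":-0.035,"dy":-0.005,"dz":0,"roll":0},{"fingers":-1,"dx":-0.033,"dy":-0.004,"dz":0,"roll":0},{"fingers":-1,"dx":0,"dy":0,"dz":0.02,"roll":0},{"fingers":-1,"dx":0,"dy":0,"dz":0.03,"roll":0},{"fingers":-1,"dx":0,"dy":0,"dz":0.03,"roll":0},{"fingers":-1,"dx":0,"dy":0,"dz":0.02,"roll":0},{"fingers":-1,"dx":0,"dy":0,"dz":0,"roll":0}]'
python3 plan.py 575 314 175 175.7
python3 - <<'E'
from h import *
a=snap('scene');c=a['color'][100:290,340:520,::-1];cv2.imwrite('pics/s4.png',cv2.resize(c,None,fx=3,fy=3))
E
```

```text
time_s: 10.7
position: [619.8, 310.4, 168.9]
orientation: [-3.138, -0.007, 3.067]
contact_force: [-0.1, -0.1, 1.0]
finger_gap: -0.1
grasp_force: 0.0
roll 0.000 then dx,dy,dz mm [45.   0.3 -6.1] rows at 45: 1.0
```

View pics/s4.png

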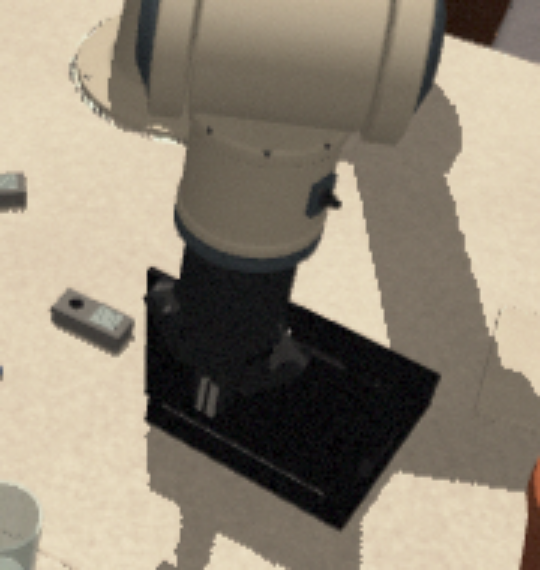

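The shut fingers at about (207,395) are behind the lid. Sweep along the lid's arc.

```bash
python3 -m handwheel '[{"fingers":-1,"dx":0.022,"dy":0,"dz":-0.003,"roll":0},{"fingers":-1,"dx":0.023,"dy":0,"dz":-0.003,"roll":0},{"fingers":-1,"dx":0.02,"dy":0,"dz":-0.001,"roll":0},{"fingers":-1,"dx":0.02,"dy":0,"dz":-0.001,"roll":0},{"fingers":-1,"dx":0.018,"dy":0,"dz":-0.001,"roll":0},{"fingers":-1,"dx":0.022,"dy":0,"dz":0.005,"roll":0},{"fingers":-1,"dx":0.022,"dy":0,"dz":0.007,"roll":0},{"fingers":-1,"dx":0.02,"dy":0,"dz":0.012,"roll":0},{"fingers":-1,"dx":0.019,"dy":0,"dz":0.013,"roll":0},{"fingers":-1,"dx":0,"dy":0,"dz":0,"roll":0}]'
python3 - <<'E'
from h import *
a=snap('scene');P=pts(a);p=P[170:290,380:500].reshape(-1,3);c=a['color'][170:290,380:500].reshape(-1,3).max(1)
q=p[(c<45)&(p[:,2]>60)&(p[:,0]<540)&(p[:,0]>340)&(abs(p[:,1]-390)<25)]
d=525-(q[:,0]);k=(d>20)&(d<190);th=np.arctan2(q[k,2]-53,d[k]);print(k.sum(),np.percentile(th,[10,50,90]))
E
```

```text
time_s: 11.75
position: [434.4, 325.2, 145.3]
orientation: [-3.141, -0.002, 3.068]
contact_force: [-0.5, -0.7, 0.1]
finger_gap: 0.5
grasp_force: 0.0
1224 [0.8348073  0.86557777 0.96745861]
```

Lid has followed to θ≈0.85. Continue down.

```bash
python3 -m handwheel '[{"fingers":-1,"dx":0.015,"dy":0,"dz":0.018,"roll":0},{"fingers":-1,"dx":0.015,"dy":0,"dz":0.018,"roll":0},{"fingers":-1,"dx":0.008,"dy":0,"dz":0.018,"roll":0},{"fingers":-1,"dx":0.008,"dy":0,"dz":0.018,"roll":0},{"fingers":-1,"dx":0.004,"dy":0,"dz":0.014,"roll":0},{"fingers":-1,"dx":0.003,"dy":0,"dz":0.012,"roll":0},{"fingers":-1,"dx":0,"dy":0,"dz":0.005,"roll":0},{"fingers":-1,"dx":0,"dy":0,"dz":0,"roll":0}]'
python3 - <<'E'
from h import *
a=snap('scene');P=pts(a);p=P[170:290,380:500].reshape(-1,3);c=a['color'][170:290,380:500].reshape(-1,3).max(1)
q=p[(c<45)&(p[:,2]>40)&(p[:,2]<120)&(p[:,0]<540)&(p[:,0]>340)&(abs(p[:,1]-395)<25)]
A=np.polyfit(q[:,0],q[:,2],1);print(len(q),A,np.polyval(A,[525,345]))
E
```

```text
time_s: 12.6
position: [384.9, 329.5, 42.6]
orientation: [3.141, 0.001, 3.067]
contact_force: [0.7, -0.1, 0.2]
finger_gap: 0.0
grasp_force: 0.0
1060 [-4.74688033e-02  7.75760621e+01] [52.65494039 61.19932499]
```

```bash
python3 -m handwheel '[{"fingers":-1,"dx":0,"dy":0,"dz":0.004,"roll":0},{"fingers":-1,"dx":0,"dy":0,"dz":0.003,"roll":0},{"fingers":-1,"dx":0,"dy":0,"dz":0.001,"roll":0},{"fingers":-1,"dx":0,"dy":0,"dz":0,"roll":0}]'
python3 -m handwheel '[{"fingers":-1,"dx":0,"dy":0,"dz":0.002,"roll":0},{"fingers":-1,"dx":0,"dy":0,"dz":0,"roll":0}]'
```

```text
time_s: 13.05
position: [384.5, 329.6, 35.5]
orientation: [3.141, 0.002, 3.067]
contact_force: [-1.5, -3.1, 19.6]
finger_gap: 0.0
grasp_force: 10.0
time_s: 13.25
position: [384.6, 329.7, 34.9]
orientation: [3.14, 0.002, 3.067]
contact_force: [-8.8, -6.8, 57.1]
finger_gap: -0.4
grasp_force: 29.0
```

Shut and pressed home. The contact also fixes the tool: shut tips stand at reported z + 18. Verify from the camera after lifting, then go to the headset.

```bash
python3 -m handwheel '[{"fingers":-1,"dx":0,"dy":0,"dz":-0.04,"roll":0},{"fingers":-1,"dx":0,"dy":0,"dz":-0.045,"roll":0},{"fingers":0,"dx":0,"dy":0,"dz":-0.045,"roll":0.14},{"fingers":1,"dx":0,"dy":0,"dz":-0.04,"roll":0.14},{"fingers":1,"dx":0,"dy":0,"dz":0,"roll":0.14},{"fingers":1,"dx":0,"dy":0,"dz":0,"roll":0.14},{"fingers":1,"dx":0,"dy":0,"dz":0,"roll":0.14},{"fingers":1,"dx":0,"dy":0,"dz":0,"roll":0.14},{"fingers":1,"dx":0,"dy":0,"dz":0,"roll":0.14},{"fingers":1,"dx":0,"dy":0,"dz":0,"roll":0.14}]'
python3 -m handwheel '[{"fingers":1,"dx":0,"dy":0,"dz":0,"roll":0.14},{"fingers":1,"dx":0,"dy":0,"dz":0,"roll":0.14},{"fingers":1,"dx":0,"dy":0,"dz":0,"roll":0.12}]'
python3 plan.py 660 39.5 205 88.2
python3 - <<'E'
from h import *
for n,w in (('scene',(380,500,170,290)),('top',(130,255,180,300))):
    a=snap(n);P=pts(a);p=P[w[2]:w[3],w[0]:w[1]].reshape(-1,3);c=a['color'][w[2]:w[3],w[0]:w[1]].reshape(-1,3).max(1)
    q=p[(c<60)&(p[:,2]>40)&(p[:,2]<75)&(p[:,0]<520)&(p[:,0]>350)&(abs(p[:,1]-325)<90)]
    A=np.polyfit(q[:,0],q[:,2],1);print(len(q),A,np.polyval(A,[525,345]))
E
```

```text
time_s: 14.25
position: [383.8, 329.2, 202.6]
orientation: [3.141, -0.0, 1.941]
contact_force: [-1.1, -0.5, -0.0]
finger_gap: 85.4
grasp_force: 0.0
time_s: 14.55
position: [383.8, 329.2, 202.5]
orientation: [3.142, -0.0, 1.541]
contact_force: [-0.4, -0.0, 0.5]
finger_gap: 85.5
grasp_force: 0.0
roll 0.002 then dx,dy,dz mm [-280.8  285.2   -2.5] rows at 45: 8.9
3137 [-3.84290294e-04  5.33789292e+01] [53.17717676 53.24634901]
4513 [-1.21640034e-03  5.43281816e+01] [53.68957145 53.90852351]
```

Lid is flat at z 53, fully shut. On to the headset.

```bash
python3 -m handwheel '[{"fingers":1,"dx":-0.03,"dy":0.03,"dz":0,"roll":0},{"fingers":1,"dx":-0.03,"dy":0.03,"dz":0,"roll":0},{"fingers":1,"dx":-0.03,"dy":0.03,"dz":0,"roll":0},{"fingers":1,"dx":-0.03,"dy":0.03,"dz":0,"roll":0},{"fingers":1,"dx":-0.03,"dy":0.03,"dz":0,"roll":0},{"fingers":1,"dx":-0.03,"dy":0.03,"dz":0,"roll":0},{"fingers":1,"dx":-0.03,"dy":0.03,"dz":0,"roll":0},{"fingers":1,"dx":-0.03,"dy":0.03,"dz":0,"roll":0},{"fingers":1,"dx":-0.03,"dy":0.03,"dz":0,"roll":0},{"fingers":1,"dx":-0.01,"dy":0.014,"dz":0,"roll":0}]'
python3 -m handwheel '[{"fingers":1,"dx":0,"dy":0,"dz":0,"roll":0},{"fingers":1,"dx":0,"dy":0,"dz":0,"roll":0}]'
python3 plan.py 660 39.5 123 88.2
```

```text
time_s: 15.65
position: [663.0, 39.2, 202.2]
orientation: [3.141, 0.001, 1.549]
contact_force: [-0.4, 0.5, -0.2]
finger_gap: 85.2
grasp_force: 0.0
time_s: 15.85
position: [660.6, 42.5, 202.1]
orientation: [-3.141, -0.0, 1.549]
contact_force: [0.4, 0.7, -0.2]
finger_gap: 85.4
grasp_force: 0.0
roll 0.010 then dx,dy,dz mm [-3.  -0.5 79.1] rows at 45: 1.8
```

```bash
python3 -m handwheel '[{"fingers":1,"dx":-0.003,"dy":0,"dz":0.02,"roll":0.01},{"fingers":1,"dx":0,"dy":0,"dz":0.025,"roll":0},{"fingers":1,"dx":0,"dy":0,"dz":0.02,"roll":0},{"fingers":1,"dx":0,"dy":0,"dz":0.014,"roll":0},{"fingers":1,"dx":0,"dy":0,"dz":0,"roll":0}]'
python3 -m handwheel '[{"fingers":0.2,"dx":0,"dy":0,"dz":0,"roll":0},{"fingers":0,"dx":0,"dy":0,"dz":0,"roll":0},{"fingers":-0.1,"dx":0,"dy":0,"dz":0,"roll":0},{"fingers":-0.2,"dx":0,"dy":0,"dz":0,"roll":0},{"fingers":-0.3,"dx":0,"dy":0,"dz":0,"roll":0},{"fingers":-1,"dx":0,"dy":0,"dz":0,"roll":0},{"fingers":-1,"dx":0,"dy":0,"dz":0,"roll":0},{"fingers":-1,"dx":0,"dy":0,"dz":0,"roll":0}]' 45
python3 - <<'E'
from h import *
a=snap('scene');c=a['color'][130:290,230:390,::-1];cv2.imwrite('pics/s5.png',cv2.resize(c,None,fx=3.5,fy=3.5))
E
```

```text
time_s: 16.35
position: [659.3, 40.2, 121.9]
orientation: [-3.138, -0.0, 1.539]
contact_force: [-0.8, 0.1, 0.1]
finger_gap: 85.9
grasp_force: 0.0
time_s: 17.15
position: [661.3, 39.5, 124.5]
orientation: [3.14, -0.0, 1.537]
contact_force: [-2.7, -0.2, 6.8]
finger_gap: 34.8
grasp_force: 45.4
```

View pics/s5.png

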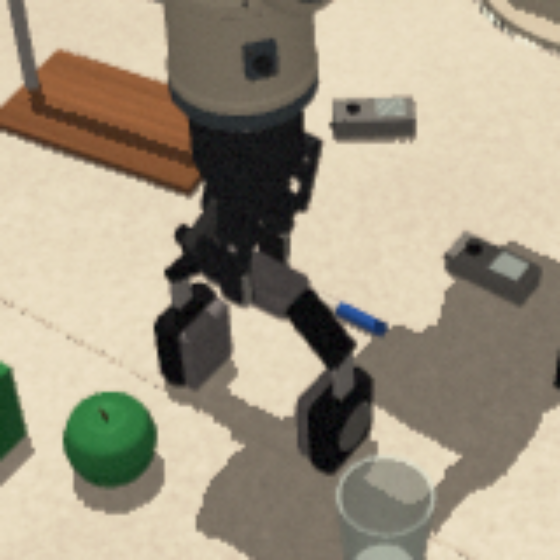

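Crown gripped squarely (opening 35), headset upright. Lift.

```bash
python3 -m handwheel '[{"fingers":-1,"dx":0,"dy":0,"dz":-0.015,"roll":0},{"fingers":-1,"dx":0,"dy":0,"dz":-0.025,"roll":0},{"fingers":-1,"dx":0,"dy":0,"dz":-0.03,"roll":0},{"fingers":-1,"dx":0,"dy":0,"dz":-0.03,"roll":0},{"fingers":-1,"dx":0,"dy":0,"dz":-0.03,"roll":0},{"fingers":-1,"dx":0,"dy":0,"dz":-0.03,"roll":0},{"fingers":-1,"dx":0,"dy":0,"dz":-0.03,"roll":0},{"fingers":-1,"dx":0,"dy":0,"dz":-0.02,"roll":0},{"fingers":-1,"dx":0,"dy":0,"dz":0,"roll":0}]'
python3 -m handwheel '[{"fingers":-1,"dx":0,"dy":-0.02,"dz":0,"roll":0.1},{"fingers":-1,"dx":0,"dy":0,"dz":0,"roll":0.1},{"fingers":-1,"dx":0,"dy":0,"dz":0,"roll":0.1},{"fingers":-1,"dx":0,"dy":0,"dz":0,"roll":0.1},{"fingers":-1,"dx":0,"dy":0,"dz":0,"roll":0.1},{"fingers":-1,"dx":0,"dy":0,"dz":0,"roll":0.1},{"fingers":-1,"dx":0,"dy":0,"dz":0,"roll":0.1},{"fingers":-1,"dx":0,"dy":0,"dz":0,"roll":0.1},{"fingers":-1,"dx":0,"dy":0,"dz":0,"roll":0.1},{"fingers":-1,"dx":0,"dy":0,"dz":0,"roll":0.1}]'
python3 -m handwheel '[{"fingers":-1,"dx":0,"dy":0,"dz":0,"roll":0.1},{"fingers":-1,"dx":0,"dy":0,"dz":0,"roll":0.1},{"fingers":-1,"dx":0,"dy":0,"dz":0,"roll":0.1},{"fingers":-1,"dx":0,"dy":0,"dz":0,"roll":0.1},{"fingers":-1,"dx":0,"dy":0,"dz":0,"roll":0}]'
python3 plan.py 460 -272 330 7.8
```

```text
time_s: 18.1
position: [661.9, 39.4, 336.7]
orientation: [3.136, 0.0, 1.537]
contact_force: [1.0, -0.8, -1.5]
finger_gap: 35.3
grasp_force: 46.1
time_s: 19.1
position: [640.4, 40.1, 332.0]
orientation: [-3.141, 0.002, 0.533]
contact_force: [0.4, -0.2, -2.8]
finger_gap: 34.8
grasp_force: 46.7
time_s: 19.6
position: [640.4, 40.2, 332.1]
orientation: [-3.141, 0.002, 0.135]
contact_force: [-0.5, -0.4, -2.8]
finger_gap: 34.9
grasp_force: 46.6
roll -0.001 then dx,dy,dz mm [-221.1  284.8    2.1] rows at 45: 8.0
```

```bash
python3 -m handwheel '[{"fingers":-1,"dx":-0.022,"dy":0.029,"dz":0,"roll":0},{"fingers":-1,"dx":-0.022,"dy":0.029,"dz":0,"roll":0},{"fingers":-1,"dx":-0.022,"dy":0.029,"dz":0,"roll":0},{"fingers":-1,"dx":-0.022,"dy":0.029,"dz":0,"roll":0},{"fingers":-1,"dx":-0.022,"dy":0.029,"dz":0,"roll":0},{"fingers":-1,"dx":-0.022,"dy":0.029,"dz":0,"roll":0},{"fingers":-1,"dx":-0.022,"dy":0.029,"dz":0,"roll":0},{"fingers":-1,"dx":-0.022,"dy":0.029,"dz":0,"roll":0},{"fingers":-1,"dx":-0.022,"dy":0.029,"dz":0,"roll":0},{"fingers":-1,"dx":-0.023,"dy":0.024,"dz":0,"roll":0}]'
python3 -m handwheel '[{"fingers":-1,"dx":0,"dy":0,"dz":0,"roll":0},{"fingers":-1,"dx":0,"dy":0,"dz":0,"roll":0}]'
python3 plan.py 460 -272 182 7.8
python3 - <<'E'
from h import *
a=snap('scene');P=pts(a)
m=(P[...,2]>195)&(P[...,2]<235)&(abs(P[...,0]-460)<130)&(abs(P[...,1]+272)<80)
Q=P[m];r=cv2.minAreaRect(Q[:,:2].astype(np.float32));print('cups',len(Q),r,Q[:,2].min())
E
```

```text
time_s: 20.6
position: [459.7, -273.6, 332.8]
orientation: [-3.141, 0.001, 0.14]
contact_force: [0.6, -0.1, -2.5]
finger_gap: 34.9
grasp_force: 46.7
time_s: 20.8
position: [460.3, -272.6, 332.9]
orientation: [-3.141, 0.0, 0.138]
contact_force: [0.3, -0.1, -2.1]
finger_gap: 34.9
grasp_force: 46.8
roll 0.002 then dx,dy,dz mm [ -0.2  -0.6 150.9] rows at 45: 3.4
cups 233 ((460.96160888671875, -267.7926940917969), (175.3221435546875, 60.044795989990234), 8.570117950439453) 212.28876482232664
```

Cups are centred over the bar at (461,-268), 8.6° against 7.8°. Lower.

```bash
python3 -m handwheel '[{"fingers":-1,"dx":0,"dy":0,"dz":0.03,"roll":0},{"fingers":-1,"dx":0,"dy":0,"dz":0.03,"roll":0},{"fingers":-1,"dx":0,"dy":0,"dz":0.03,"roll":0},{"fingers":-1,"dx":0,"dy":0,"dz":0.03,"roll":0},{"fingers":-1,"dx":0,"dy":0,"dz":0.02,"roll":0},{"fingers":-1,"dx":0,"dy":0,"dz":0.01,"roll":0},{"fingers":-1,"dx":0,"dy":0,"dz":0.005,"roll":0},{"fingers":-1,"dx":0,"dy":0,"dz":0,"roll":0}]'
python3 -m handwheel '[{"fingers":-1,"dx":0,"dy":0,"dz":0.004,"roll":0},{"fingers":-1,"dx":0,"dy":0,"dz":0.004,"roll":0},{"fingers":-1,"dx":0,"dy":0,"dz":0,"roll":0}]'
```

```text
time_s: 21.65
position: [461.2, -272.0, 178.6]
orientation: [3.142, -0.0, 0.138]
contact_force: [-0.3, -0.4, -1.9]
finger_gap: 34.6
grasp_force: 46.8
time_s: 21.95
position: [460.8, -272.3, 170.4]
orientation: [3.142, -0.0, 0.137]
contact_force: [0.9, -0.5, -2.2]
finger_gap: 34.9
grasp_force: 46.8
```

```bash
python3 -m handwheel '[{"fingers":-1,"dx":0,"dy":0,"dz":0.002,"roll":0},{"fingers":-1,"dx":0,"dy":0,"dz":0,"roll":0}]'
python3 -m handwheel '[{"fingers":-1,"dx":0,"dy":0,"dz":0.002,"roll":0},{"fingers":-1,"dx":0,"dy":0,"dz":0,"roll":0}]'
```

```text
time_s: 22.15
position: [460.8, -272.3, 168.4]
orientation: [-3.142, 0.0, 0.137]
contact_force: [0.5, -0.6, -2.4]
finger_gap: 34.9
grasp_force: 46.8
time_s: 22.35
position: [460.8, -272.3, 166.3]
orientation: [-3.141, 0.0, 0.137]
contact_force: [0.4, 0.1, -2.2]
finger_gap: 35.2
grasp_force: 46.8
```

```bash
python3 -m handwheel '[{"fingers":-1,"dx":0,"dy":0,"dz":0.001,"roll":0},{"fingers":-1,"dx":0,"dy":0,"dz":0,"roll":0}]'
```

```text
time_s: 22.55
position: [460.8, -272.3, 165.4]
orientation: [-3.141, 0.0, 0.137]
contact_force: [-0.1, 0.1, -2.0]
finger_gap: 34.5
grasp_force: 46.8
```

```bash
python3 -m handwheel '[{"fingers":-1,"dx":0,"dy":0,"dz":0.001,"roll":0},{"fingers":-1,"dx":0,"dy":0,"dz":0,"roll":0}]'; python3 -m handwheel '[{"fingers":-1,"dx":0,"dy":0,"dz":0.001,"roll":0},{"fingers":-1,"dx":0,"dy":0,"dz":0,"roll":0}]'
```

```text
time_s: 22.75
position: [460.9, -272.3, 164.5]
orientation: [3.141, -0.0, 0.137]
contact_force: [0.1, -0.3, -2.4]
finger_gap: 35.3
grasp_force: 46.9
time_s: 22.95
position: [461.0, -272.4, 164.3]
orientation: [3.141, -0.001, 0.137]
contact_force: [-4.2, 2.3, 12.8]
finger_gap: 34.8
grasp_force: 48.7
```

Crown is on the bar at 15 N. Ease off half a millimetre and open slowly.

```bash
python3 -m handwheel '[{"fingers":-1,"dx":0,"dy":0,"dz":-0.0005,"roll":0},{"fingers":-0.15,"dx":0,"dy":0,"dz":0,"roll":0},{"fingers":-0.1,"dx":0,"dy":0,"dz":0,"roll":0},{"fingers":0,"dx":0,"dy":0,"dz":0,"roll":0},{"fingers":0.1,"dx":0,"dy":0,"dz":0,"roll":0},{"fingers":0.3,"dx":0,"dy":0,"dz":0,"roll":0},{"fingers":0.4,"dx":0,"dy":0,"dz":0,"roll":0},{"fingers":0.4,"dx":0,"dy":0,"dz":0,"roll":0}]' 20
python3 - <<'E'
from h import *
a=snap('scene');P=pts(a)
for lo,hi in((42,75),(75,110)):
    m=(P[...,2]>lo)&(P[...,2]<hi)&(abs(P[...,0]-460)<130)&(abs(P[...,1]+272)<80)
    Q=P[m];r=cv2.minAreaRect(Q[:,:2].astype(np.float32));print('cups',len(Q),r,Q[:,2].min())
E
```

```text
time_s: 23.75
position: [460.8, -272.3, 164.0]
orientation: [-3.142, 0.0, 0.137]
contact_force: [-0.2, -0.1, 0.4]
finger_gap: 59.7
grasp_force: 0.0
cups 247 ((462.14910888671875, -268.1856384277344), (174.55532836914062, 58.73252487182617), 8.535958290100098) 43.441081239271384
cups 357 ((466.097412109375, -267.4708251953125), (170.1805419921875, 60.57534408569336), 8.25489330291748) 75.18219101707089
```

Free and hanging level. Rise slowly, then clear.

```bash
python3 -m handwheel '[{"fingers":0.4,"dx":0,"dy":0,"dz":-0.01,"roll":0},{"fingers":0.4,"dx":0,"dy":0,"dz":-0.02,"roll":0},{"fingers":0.4,"dx":0,"dy":0,"dz":-0.03,"roll":0},{"fingers":0.4,"dx":0,"dy":0,"dz":-0.04,"roll":0},{"fingers":0.4,"dx":0,"dy":0.0,"dz":-0.04,"roll":0},{"fingers":0.4,"dx":0,"dy":-0.04,"dz":0,"roll":0},{"fingers":0.4,"dx":0,"dy":-0.04,"dz":0,"roll":0},{"fingers":0.4,"dx":0,"dy":-0.04,"dz":0,"roll":0},{"fingers":0.4,"dx":0,"dy":-0.04,"dz":0,"roll":0},{"fingers":0.4,"dx":0,"dy":-0.04,"dz":0,"roll":0}]'
python3 -m handwheel '[{"fingers":0.4,"dx":0,"dy":-0.04,"dz":0,"roll":0},{"fingers":0.4,"dx":0,"dy":0,"dz":0,"roll":0},{"fingers":0.4,"dx":0,"dy":0,"dz":0,"roll":0},{"fingers":0.4,"dx":0,"dy":0,"dz":0,"roll":0},{"fingers":0.4,"dx":0,"dy":0,"dz":0,"roll":0}]'
python3 - <<'E'
from h import *
a=snap('scene','s6.png');P=pts(a)
for lo,hi in((42,75),(75,110)):
    m=(P[...,2]>lo)&(P[...,2]<hi)&(abs(P[...,0]-460)<130)&(abs(P[...,1]+272)<80)
    Q=P[m];r=cv2.minAreaRect(Q[:,:2].astype(np.float32));print('cups',len(Q),r,Q[:,2].min())
E
```

```text
time_s: 24.8
position: [433.0, -72.7, 304.8]
orientation: [3.141, -0.001, 0.136]
contact_force: [1.2, 0.8, -0.2]
finger_gap: 59.8
grasp_force: 0.0
time_s: 25.3
position: [428.3, -35.4, 304.1]
orientation: [3.141, -0.0, 0.136]
contact_force: [0.0, 1.6, 0.1]
finger_gap: 60.1
grasp_force: 0.0
cups 252 ((460.8316955566406, -268.3431701660156), (175.6289520263672, 61.06142807006836), 7.9877848625183105) 44.01177156303798
cups 361 ((466.85687255859375, -266.5584716796875), (167.2689666748047, 59.25480651855469), 8.132098197937012) 75.02207748289598
```

View pics/s6.png

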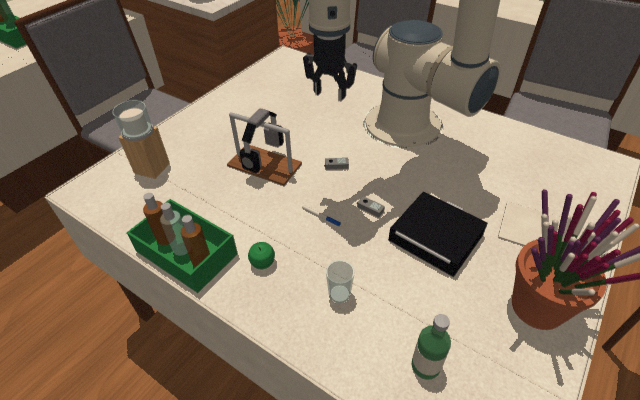

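The headset hangs level over the bar at (262,140), the case is shut at (438,232), and the pen, apple and tumbler are where they were. Handing in.

```bash
python3 -c "
from cell import arm;print(arm.job_done())"
```

```text
the job is handed in; nothing more can be done
None
```

The job is handed in at about 25 s: the headset hangs level and square on the bar, the receiver is in the case with the lid fully shut, and nothing else was disturbed (no verdict was returned).

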